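Ready the stock handset's sprung charging cradle and hold it open

TASK

Get the charging cradle on the shop counter ready for the stock handset: set the round charging puck gently on the cradle's bed, lying flat in the middle of its four little stops, and let go of it. Then take hold of the cradle's sprung jaw and pull it out until the dark length ring on its telescoping rods is at the mouths of the sleeves, and finish there, still holding the jaw at that mark against its spring so that a colleague can lay the handset in. Leave the handset and the other goods on the counter where they are.

Things in the scene. Friction and masses are not known exactly. Their poses are not given: they have to be found in the camera images.
- puck: Round charging puck (no lead): a flat white plastic disc, 58 mm across, 14 mm high, 60 to 130 g, with a narrow dark rubber ring set in its top. It lies flat on the counter to the left or right of the cradle, at least 35 mm clear of its neighbours. Origin at the centre of its underside, z up.
- cradle: Lay-flat spring-jaw handset cradle, screwed to the counter. Origin on the counter under the middle of the puck's place, z up; the jaw pulls out along its -x (towards the robot, within 0.45 rad). Grey shell x = -60 to 86 mm, 96 mm wide, its flat top (the bed) at z = 24. At the +x end a fixed foot: inner face x = 60, 80 mm wide, top z = 55. At the -x end the sprung jaw.
- bed (a point): Middle of the puck's place on the cradle's bed, 24 mm above the counter; axes as the cradle's. The seated puck's origin is here. Round it four stops, 8 mm across and 6 mm high, at x and y = +-25.5 mm, leave the puck 3 mm of play; a thin dark circle marks the place. Along y, and between the stops, the bed is clear for fingers.
- jaw (a joint): How far the sprung jaw is pulled out, in m: 0 closed against its stop (where it starts and where the spring returns it when let go), 0.045 at the length mark, 0.065 fully out. The pull is about 5 N to start and grows by 0.15 N per mm, to about 12 N at the mark; no catch holds it.
- jaw_lip (a point): Middle of the top edge of the jaw's upright lip, 72 mm above the counter; axes as the cradle's; moves with the jaw. The lip is a black plate across the pull direction, 52 mm wide along y, 13 mm thick along x, free on both faces from its top down to z = 24 mm, 42 mm from the seated puck. When closed this point is at cradle x = -77.5 mm, the lip's inner face at -71 mm.
- mark (a point): Length mark: midway between the dark rings, 3 mm wide, on the jaw's two steel rods (10 mm thick, 52 mm apart, 13.5 mm above the counter). Moves with the jaw; hidden 45 mm inside the sleeves while the jaw is closed.
- mouth (a point): Midway between the mouths of the two metal sleeves that the rods come out of, at the cradle's -x end (x = -68 mm), 13.5 mm above the counter; fixed. The jaw is at its mark when mark is here.
- handset: Stock handset, a flat slab 170 by 80 by 12 mm lying screen up at the right; origin under its middle. Not to be moved.
- jarlid: Ribbed metal jar lid, 72 mm across, 15 mm high. Origin under its middle. Not to be moved.
- labelroll: Roll of paper price labels lying flat, 60 mm across, 26 mm high. Origin under its middle. Not to be moved.
- jar: Glass jar with a steel lid, 84 mm across, 140 mm high, at the far left. Not to be moved.
- spatula: Spatula 260 mm long lying near the robot at the right. Not to be moved.
- knifebox: Red open carton of kitchen knives, 100 by 200 mm, about 65 mm high, at the far edge. Not to be moved.
- pricegun: Hand-held price label gun, 135 mm long, about 105 mm high, standing on its grip beyond the cradle. Not to be moved.
There are look-alikes about, which are no part of the job. What is shaped like the puck but yellow is not meant.

How it is judged:
On the way, in this order (a step that is already met when the one before it is completed fails the run):
1. the puck lies flat on the bed between the four stops, let go (horizontal distance between puck and bed below 0.006 m and z of puck in the frame of bed between -0.003 and 0.003 m and angle between puck's own z axis and vertical below 0.06 rad and contact force between the fingers and puck below 0.1 N and linear speed of puck below 0.03 m/s), for 0.3 s.
2. the gripper holds the jaw at its length mark (value of joint jaw between 0.04 and 0.05 m and velocity of joint jaw between -0.02 and 0.02 m/s and contact force between the fingers and cradle above 5 N), for 0.3 s.
At the end, for the whole second after the job is handed in: The puck lies flat, let go, between the stops (centre within 6 mm of its place, height within 3 mm, tilt under 0.06 rad); the fingers hold the jaw still (over 5 N, under 20 mm/s) with its length mark within 5 mm of the sleeve mouths (joint 0.040 to 0.050 m) (all of step 1 and all of step 2); the arm keeps its last pose, push and grip.
It fails at once if the puck is dropped (faster than 0.6 m/s with no finger on it, a fall of about 2 cm) (linear speed of puck above 0.6 m/s and contact force between the fingers and puck below 0.1 N).
It fails at once if the handset, or any other goods on the counter, is moved by more than 20 mm (distance of any of jarlid, labelroll, handset, jar, spatula, knifebox, pricegun from where it was at the start of the episode above 0.02 m).
It also fails if it takes over 54 s, if anything falls off the work surface, if the arm or the gripper's body presses on something with over 40 N, if the wrist force passes 120 N, or if a joint passes its speed limit or range.

ROBOT

A 6-joint arm with a two-finger parallel gripper is mounted at the origin on the work surface. World frame = base frame: x ahead of the robot, y to its left, z up, the work surface at z = 0. Lengths are in m, angles in rad, forces in N, time in s.
With the tool pointing down it reaches from about 0.225 to 0.875 m from the base axis. Payload 3.4 kg.
Tool frame: the origin (TCP) lies between the finger pads; the fingertips stand 22 mm ahead of it and the grasp point (between the pads) lies 3 mm ahead of it (manip.finger_overhang is the distance from the TCP to the fingertips, in m); z points along the fingers, y is the line along which they close (so a half turn about z gives the same grasp; the last joint's range is limited). The gripper opens to 85 mm and grips with 20 to 120 N. Pads are 22 mm wide; open, the fingers measure 114 mm over their backs; the gripper's body (76 mm by 85 mm) begins 54 mm behind the grasp point. The pads swing forward as they close: fully open they stand 13 mm farther back than shut.
Start: joints at [-1.332, 0.276, 1.505, -0, 1.361, -0.121], TCP at [0.202, -0.538, 0.253] pointing down, gripper open.
Joint ranges: [-2.89, 2.89], [-0.75, 2.08], [0.22, 2.7], [-1.18, 4.32], [0.11, 2.71], [-2.7, 2.7]. Speed limits (rad/s): [2.57, 2.57, 3.14, 3.14, 3.14, 3.14].

INTERFACE

Orientations are given as a unit quaternion [w, x, y, z].
In Python, from rig import get_state, eyes, order, manip gives the robot as it stands.
- The arm moves only by the tool drive_tool, never from a script. Its argument "rows" is a list of rows, each a list of 4 numbers: the shift along the tool's x, y, z in units of 25 mm (1.0 is 25 mm), then the turn about the tool's z in units of 6 degrees (1.0 is 6 degrees). A call has exactly 8 rows; each row is the pose to reach, as a shift and turn from the pose commanded when the call began, along the tool's axes at that moment; what a row does not reach only later rows make up. A row lasts 1/12 s, in which the tool goes at most 41.7 mm and 7.16 degrees, less where a joint would pass 70% of its speed; a pose out of reach is approached as far as the arm can. A call with a gripper value outside its range is refused whole. "grip" is the finger opening in mm, from 0 to 85.4, set as the call begins (left out, the last holds). The fingers move at their own pace and stop on an object; "newtons" is the grip in N (left out, the last holds). Time passes only in rows, so rows that repeat a pose let the fingers close, or fill a call up. It gives the time, the measured TCP pose, the force, the opening and the grip force at its end, in the units of the state.
- get_state(): the state, without advancing time (a new reading comes with each control period).
- eyes.get_image(name): name is "side" or "top"; returns (picture, depth): 384x512x3 uint8, red, green, blue; 384x512 float32, m along the optical axis (not along the pixel's ray), 0 where there is no reading.
- eyes.camera_info(name): a dict with "fx", "fy", "cx", "cy" (pixels), "dist" ([k1, k2, p1, p2, k3] as OpenCV has them; the pictures are not rectified), "R" (3x3) and "t" (3): a world point X has camera coordinates R X + t. Camera axes: x right, y down, z forward; pixel columns grow to the right and rows downward; lengths in m; the calibration is good to about 2 mm. A picture is of the moment at which its call begins. camera_info takes no time and is no camera call.
- order.sign_off(): hands the job in; it is judged then, once.
The state is a dict: "clock": time; "qpos": joint angles; "qd": joint speeds; "effort": joint torques, N m; "position": TCP position; "ee_rot": TCP orientation; "contact_force": force on the tool from outside, world axes, zero at the start; "moment": the same for the moment, N m; "width": finger opening in m; "gripper_force": force on a finger pad.
Only numpy, scipy, OpenCV 4.12 (cv2) and the standard library are available. Lean on these libraries where they do the work, as an engineer would, in place of code of your own. Each camera call takes 0.05 s, during which the arm holds its last target. There are 200 camera calls.

## Working session

There is one attempt and no reset: what is moved stays moved. The work goes in short steps, Python scripts to look and compute and a tool call to move; the robot and the scene stay as the last step left them, time stands still between calls to the robot, and variables do not carry over. Pictures are saved under pics/ and viewed, at most 10 in all, crops included, and the job is handed in when it is done.

Besides the shell and the picture viewer there is one more tool, called after "Request:" as name(argument=value, ...), one argument or row to a line, values as JSON. drive_tool: Moves the arm, as the interface text tells. Its arguments: {"type":"object","properties":{"rows":{"type":"array","items":{"type":"array","items":{"type":"number"}}},"grip":{"type":"number"},"newtons":{"type":"number"}},"required":["rows"]}

```bash
mkdir -p pics; ls
python3 - <<'E'
from rig import get_state, eyes, manip
import cv2,numpy as np
print(get_state(), manip.finger_overhang)
for n in("top","side"):
    im,d=eyes.get_image(n); cv2.imwrite(f"pics/{n}0.png",im[:,:,::-1]); np.savez(f"pics/{n}0.npz",im=im,d=d)
    print(n,eyes.camera_info(n))
E
```

```text
pics
{'clock': 0.0, 'qpos': array([-1.33200064e+00,  2.76611884e-01,  1.50615183e+00,  2.55967963e-05,
        1.36070091e+00, -1.20999004e-01]), 'qd': array([ 0.00110805, -0.00054788, -0.00067073,  0.00022637, -0.00113006,
       -0.00250393]), 'effort': array([ 4.67852624e-04, -4.16770756e+01, -2.45806789e+01,  4.22354606e-05,
        1.09406852e-02,  7.33220418e-08]), 'position': array([ 0.20233281, -0.53769635,  0.2524226 ]), 'ee_rot': array([-9.35098543e-04,  9.83862114e-01,  1.78925862e-01, -4.26033209e-05]), 'contact_force': array([ 0.25033798, -0.34582855,  0.22859959]), 'moment': array([0.00260346, 0.04323515, 0.01709151]), 'gripper_force': 0.0, 'width': 0.08559446142841694} 0.022
top {'fx': 388.80982739058186, 'fy': 388.80982739058186, 'cx': 260.27591314786383, 'cy': 191.09578004333207, 'dist': array([0.0283513, 0.       , 0.       , 0.       , 0.       ]), 'R': array([[-0.0231074 , -0.99972645,  0.00361482],
       [-0.98771559,  0.02227054, -0.15466717],
       [ 0.15454435, -0.00714437, -0.98796002]]), 't': array([-1.05177646e-03,  5.68014779e-01,  1.10474448e+00])}
side {'fx': 447.51797193881606, 'fy': 447.51797193881606, 'cx': 252.13792053825702, 'cy': 187.00562215951814, 'dist': array([0.01691618, 0.        , 0.        , 0.        , 0.        ]), 'R': array([[-9.68726949e-01, -2.48128450e-01,  6.08765220e-04],
       [-1.56836321e-01,  6.10405303e-01, -7.76406939e-01],
       [ 1.92277057e-01, -7.52221802e-01, -6.30231620e-01]]), 't': array([0.53426085, 0.15807486, 1.05541869])}
```

View pics/top0.png

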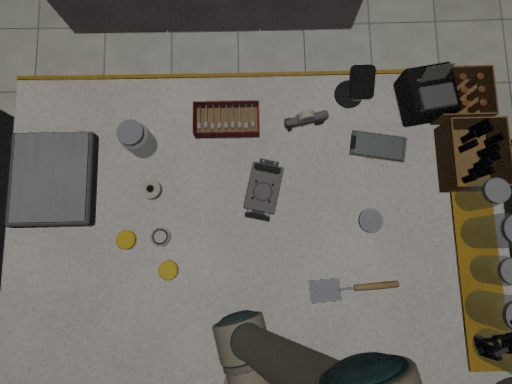

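View pics/side0.png

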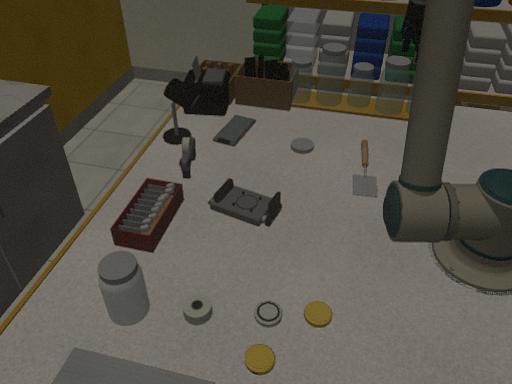

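The puck (white disc with dark ring) is at about (161,237) in the top view and (268,313) in the side view. The cradle is at about (264,190) in top, with its jaw at the bottom near (257,215). The yellow discs are decoys. Next I'll enlarge both.

```bash
cat > h.py <<'E'
import numpy as np,cv2
from rig import eyes,get_state
def ray(n,uv):
    c=eyes.camera_info(n);K=np.array([[c['fx'],0,c['cx']],[0,c['fy'],c['cy']],[0,0,1]])
    p=cv2.undistortPoints(np.array([[uv]],float),K,c['dist'])[0,0]
    R=c['R'];return -R.T@c['t'],R.T@np.array([p[0],p[1],1])
def at(n,uv,z):
    o,d=ray(n,uv);return o+d*(z-o[2])/d[2]
def proj(n,X):
    c=eyes.camera_info(n);K=np.array([[c['fx'],0,c['cx']],[0,c['fy'],c['cy']],[0,0,1]])
    return cv2.projectPoints(np.array(X,float).reshape(-1,1,3),cv2.Rodrigues(c['R'])[0],c['t'],K,c['dist'])[0][:,0]
E
python3 - <<'E'
from h import *
t=cv2.imread('pics/top0.png');s=cv2.imread('pics/side0.png')
def crop(im,x,y,w,h,k): return cv2.resize(im[y:y+h,x:x+w],None,fx=k,fy=k,interpolation=cv2.INTER_CUBIC)
a=crop(t,230,150,66,75,6) # 396x450
b=crop(t,140,215,44,44,6)
m=np.zeros((450,396+264,3),np.uint8);m[:,:396]=a;m[:264,396:]=b
cv2.imwrite('pics/c1.png',m)
m=np.zeros((420,640,3),np.uint8);m[:,:]=0
a=crop(s,200,170,90,60,5);m[:300,:450]=a;b=crop(s,249,295,38,38,5);m[:190,450:640]=b
cv2.imwrite('pics/c2.png',m)
print(at('top',(264,190),.024),at('top',(161,237),.014),at('side',(268,313),.014))
E
```

```text
[ 0.57408565 -0.02544343  0.024     ] [0.44128278 0.28366269 0.014     ] [0.4432447 0.292655  0.014    ]
```

View pics/c1.png

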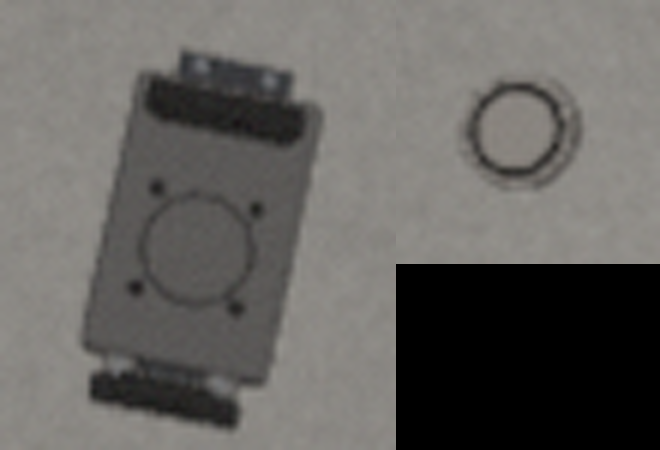

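View pics/c2.png

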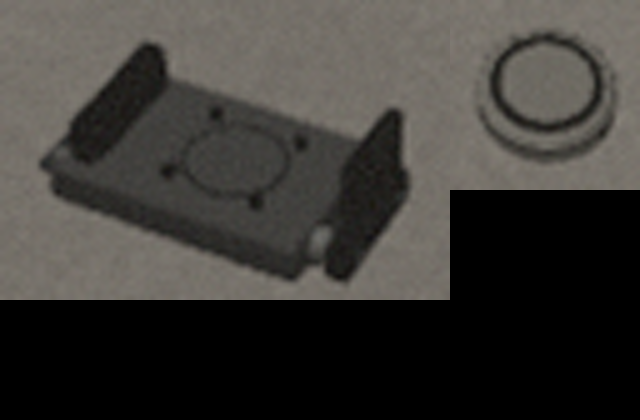

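Top crop: stops at (157,188), (256,209), (136,288), (236,308), and puck ring centre at (517,129). Side crop: stops at (217,115), (302,144), (168,172), (257,202), and ring centre at (547,84). I'll turn these into positions and compare the two cameras.

Run:
```python
from h import *
f=lambda p,x0,y0,k:(x0+(p[0]+.5)/k-.5,y0+(p[1]+.5)/k-.5)
T=[at('top',f(p,230,150,6),.030) for p in [(157,188),(256,209),(136,288),(236,308)]]
S=[at('side',f(p,200,170,5),.030) for p in [(217,115),(302,144),(168,172),(257,202)]]
for A in(T,S):
    A=np.array(A);print(A.round(4).tolist(),A.mean(0))
T=np.array(T);d=T[0]+T[1]-T[2]-T[3];print('yaw top',np.arctan2(d[1],d[0]),np.linalg.norm(d)/2)
e=T[0]+T[2]-T[1]-T[3];print(np.arctan2(-e[0],e[1]),np.linalg.norm(e)/2)
S=np.array(S)
# side: nearest foot x+: order?
d=S[0]+S[2]-S[1]-S[3];print('yaw side',np.arctan2(d[1],d[0]),np.linalg.norm(d)/2)
print('circ',at('top',f((197,248),230,150,6),.024),at('side',f((237,161),200,170,5),.024))
print('puck',at('top',f((121,129),140,215,6),.014),at('side',f((97,84),249,295,5),.014))
def tri(a,b):
    (o1,d1),(o2,d2)=ray('top',a),ray('side',b)
    s=np.linalg.lstsq(np.c_[d1,-d2],o2-o1,rcond=None)[0];p,q=o1+s[0]*d1,o2+s[1]*d2
    return (p+q)/2,np.linalg.norm(p-q)
print(tri(f((121,129),140,215,6),f((97,84),249,295,5)),tri(f((197,248),230,150,6),f((237,161),200,170,5)))
```

```text
[[0.6013, -0.0012, 0.03], [0.5895, -0.0505, 0.03], [0.551, 0.0103, 0.03], [0.5399, -0.0392, 0.03]] [ 0.57043072 -0.0201633   0.03      ]
[[0.5881, -0.0455, 0.03], [0.539, -0.0337, 0.03], [0.6004, 0.0049, 0.03], [0.5505, 0.0158, 0.03]] [ 0.56950672 -0.01461873  0.03      ]
yaw top -0.22463935810414964 0.05127068499267946
-0.22824008689938047 0.05067394524591712
yaw side -0.2246272177699726 0.050815578455573406
circ [ 0.57140178 -0.02061336  0.024     ] [ 0.57016022 -0.01889755  0.024     ]
puck [0.4440797  0.28740615 0.014     ] [0.44409393 0.28890991 0.014     ]
(array([0.44422892, 0.28780934, 0.01243147]), np.float64(0.00015414892163842527)) (array([ 0.57115398, -0.02069736,  0.02239863]), np.float64(0.0009940491535163451))
```

Both cameras agree to about 2 mm. The bed is at about (0.5705, -0.0197) with yaw -0.226, and the puck is at about (0.444, 0.288), near z = 0.013 as expected. I'll move towards the puck now.

Request:
drive_tool(
  rows=[
    [0.6, -0.8, 0, 0],
    [1.5, -2, 0, 0],
    [2.4, -3.2, 0, 0],
    [3.4, -4.5, 0, 0],
    [4.4, -5.8, 0, 0],
    [5.4, -7.1, 0, 0],
    [6.3, -8.3, 0, 0],
    [7, -9.2, 0, 0],
  ],
  grip=85,
  newtons=30,
)

```text
clock: 0.77
position: [0.285, -0.2579, 0.2529]
ee_rot: [-0.001, 0.984, 0.179, 0.0]
contact_force: [-0.9, 0.5, 0.8]
width: 0.0849
gripper_force: 0.0
```

Request:
drive_tool(
  rows=[
    [0.9, -1.2, 0, 0],
    [1.8, -2.4, 0, 0],
    [2.7, -3.6, 0, 0],
    [3.6, -4.8, 0, 0],
    [4.5, -6, 0, 0],
    [5.4, -7.1, 0, 0],
    [6.3, -8.3, 0, 0],
    [7, -9.2, 0, 0],
  ],
)

```text
clock: 1.43
position: [0.3679, 0.0182, 0.2532]
ee_rot: [-0.0, 0.984, 0.18, 0.0]
contact_force: [0.3, -1.3, 0.6]
width: 0.0852
gripper_force: 0.0
```

Request:
drive_tool(
  rows=[
    [0.9, -1.2, 0, 0.7],
    [1.8, -2.4, 0, 1.4],
    [2.7, -3.6, 0, 2.1],
    [3.6, -4.8, 0, 2.8],
    [4.5, -6, 0, 3.5],
    [5.4, -7.1, 0, 4.2],
    [6.2, -8.2, 0, 4.9],
    [6.7, -9.1, 0, 5.6],
  ],
)

```text
clock: 2.1
position: [0.4455, 0.2902, 0.2526]
ee_rot: [-0.0, 0.993, -0.114, 0.0]
contact_force: [1.1, -1.2, 0.8]
width: 0.0849
gripper_force: 0.0
```

Request:
drive_tool(
  rows=[
    [0, 0, 0.5, 0],
    [0, 0, 1.1, 0],
    [0, 0, 1.8, 0],
    [0, 0, 2.5, 0],
    [0, 0, 3.2, 0],
    [0, 0, 3.8, 0],
    [0, 0, 4, 0],
    [0, 0, 4, 0],
  ],
)

```text
clock: 2.77
position: [0.4436, 0.2869, 0.1517]
ee_rot: [0.001, 0.994, -0.113, -0.002]
contact_force: [0.2, -0.9, 0.3]
width: 0.0849
gripper_force: 0.0
```

Request:
drive_tool(
  rows=[
    [0, -0.05, 0.6, 0],
    [0, -0.05, 1.3, 0],
    [0, -0.05, 2.1, 0],
    [0, -0.05, 2.9, 0],
    [0, -0.05, 3.6, 0],
    [0, -0.05, 4.1, 0],
    [0, -0.05, 4.5, 0],
    [0, -0.05, 4.6, 0],
  ],
)

```text
clock: 3.43
position: [0.4449, 0.2885, 0.0375]
ee_rot: [0.0, 0.994, -0.113, -0.001]
contact_force: [0.2, -0.2, 0.5]
width: 0.0851
gripper_force: 0.0
```

Run:
```python
from h import *
print(get_state()['position'])
k=4
a=[]
for n,(x,y,w,h) in (("top",(120,200,90,90)),("side",(222,262,100,90))):
    im,d=eyes.get_image(n); a.append(cv2.resize(im[y:y+h,x:x+w,::-1],(380,380),interpolation=cv2.INTER_CUBIC))
cv2.imwrite('pics/g1.png',np.hstack(a))
```

```text
[0.44487189 0.28854657 0.03749645]
```

View pics/g1.png

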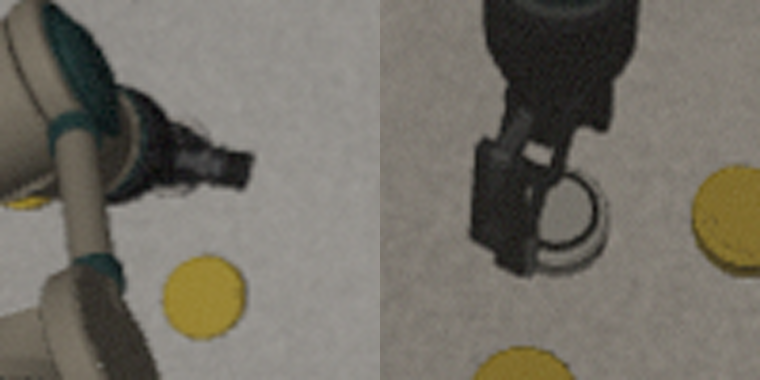

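The near finger is at about (505,255) in the side crop, in front of the puck centred at (565,215). I'll check by projection that the puck sits centred between the fingers.

Run:
```python
from h import *
p=get_state()['position'];y=np.array([-.224,-.974,0]);x=np.array([.974,-.224,0])
X=[p-y*.057+[0,0,-.012]+x*s for s in(-.011,.011)]+[p-y*.0427+[0,0,-.012]+x*s for s in(-.011,.011)]+[[.4442,.288,.014]]
print([( (u-222+.5)*3.8+380-.5,(v-262+.5)*380/90-.5) for u,v in proj('side',X)])
```

```text
[(np.float64(525.1121083085948), np.float64(296.36895750977703)), (np.float64(486.67520243714654), np.float64(276.9830418359598)), (np.float64(537.5651220416714), np.float64(272.06226254055787)), (np.float64(499.45112372835246), np.float64(253.11340747249685)), (np.float64(556.381977805682), np.float64(208.5980194749812))]
```

That's consistent. Next: descend, close and lift.

Request:
drive_tool(
  rows=[
    [0, 0, 0.1, 0],
    [0, 0, 0.2, 0],
    [0, 0, 0.3, 0],
    [0, 0, 0.4, 0],
    [0, 0, 0.5, 0],
    [0, 0, 0.56, 0],
    [0, 0, 0.56, 0],
    [0, 0, 0.56, 0],
  ],
)

```text
clock: 4.2
position: [0.445, 0.2886, 0.0242]
ee_rot: [0.0, 0.994, -0.113, -0.0]
contact_force: [0.1, -0.9, -0.1]
width: 0.085
gripper_force: 0.0
```

Request:
drive_tool(
  rows=[
    [0, 0, 0, 0],
    [0, 0, 0, 0],
    [0, 0, 0, 0],
    [0, 0, 0, 0],
    [0, 0, 0, 0],
    [0, 0, 0, 0],
    [0, 0, 0, 0],
    [0, 0, 0, 0],
  ],
  grip=50,
  newtons=30,
)

```text
clock: 4.87
position: [0.4451, 0.2886, 0.0248]
ee_rot: [0.0, 0.994, -0.113, 0.0]
contact_force: [-1.1, -1.4, 5.8]
width: 0.0562
gripper_force: 31.4
```

Request:
drive_tool(
  rows=[
    [0, 0, 0, 0],
    [0, 0, -0.2, 0],
    [0, 0, -0.6, 0],
    [0, 0, -1.2, 0],
    [0, 0, -2, 0],
    [0, 0, -2.8, 0],
    [0, 0, -3.4, 0],
    [0, 0, -3.6, 0],
  ],
)

```text
clock: 5.53
position: [0.4465, 0.2895, 0.1172]
ee_rot: [-0.001, 0.994, -0.113, 0.002]
contact_force: [0.7, 0.0, -0.1]
width: 0.0561
gripper_force: 32.1
```

Request:
drive_tool(
  rows=[
    [0.2, 0.3, 0, 0],
    [0.6, 0.9, 0, 0],
    [1.1, 1.6, 0, 0],
    [1.7, 2.4, 0, 0],
    [2.3, 3.3, 0, 0],
    [2.9, 4.2, 0, 0],
    [3.5, 5.1, 0, 0],
    [4.1, 6, 0, 0],
  ],
)

```text
clock: 6.2
position: [0.5106, 0.1175, 0.113]
ee_rot: [0.0, 0.994, -0.113, -0.001]
contact_force: [0.4, -0.1, -0.1]
width: 0.0565
gripper_force: 32.1
```

Request:
drive_tool(
  rows=[
    [0.6, 0.9, 0, 0],
    [1.2, 1.8, 0, 0],
    [1.8, 2.6, 0, 0],
    [2.4, 3.4, 0, 0],
    [2.9, 4.1, 0, 0],
    [3.3, 4.6, 0, 0],
    [3.5, 4.9, 0, 0],
    [3.5, 4.94, 0, 0],
  ],
)

```text
clock: 6.87
position: [0.5691, -0.0222, 0.1136]
ee_rot: [0.0, 0.993, -0.114, -0.0]
contact_force: [0.4, 0.4, -0.6]
width: 0.0559
gripper_force: 32.1
```

Request:
drive_tool(
  rows=[
    [0, 0, 0.2, 0],
    [0, 0, 0.4, 0],
    [0, 0, 0.7, 0],
    [0, 0, 1, 0],
    [0, 0, 1.3, 0],
    [0, 0, 1.5, 0],
    [0, 0, 1.6, 0],
    [0, 0, 1.6, 0],
  ],
)

```text
clock: 7.53
position: [0.5682, -0.0202, 0.0734]
ee_rot: [0.0, 0.994, -0.113, -0.001]
contact_force: [-0.4, -0.5, 0.2]
width: 0.0564
gripper_force: 32.1
```

Run:
```python
from h import *
s=get_state();print(s['position'],s['ee_rot'])
a=[]
for n,(x,y,w,h) in (("top",(225,150,75,75)),("side",(200,150,90,90))):
    im,d=eyes.get_image(n); a.append(cv2.resize(im[y:y+h,x:x+w,::-1],(400,400),interpolation=cv2.INTER_CUBIC))
cv2.imwrite('pics/p1.png',np.hstack(a))
```

```text
[ 0.56819689 -0.02024192  0.0733694 ] [ 8.17122008e-07  9.93605317e-01 -1.12906139e-01 -8.22912130e-04]
```

View pics/p1.png

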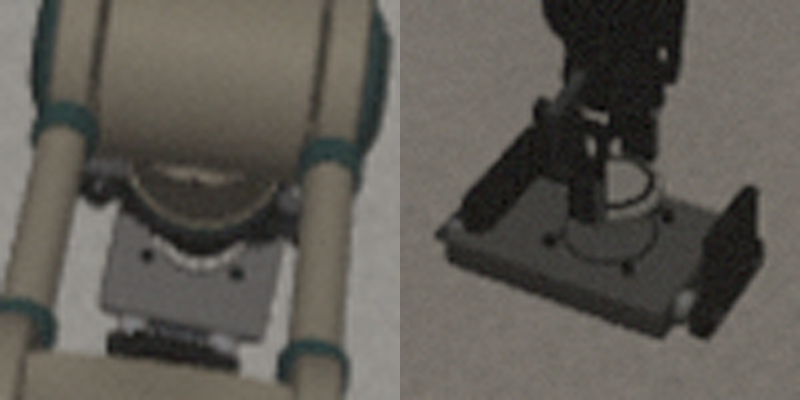

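The side view shows the puck level in the gripper, its right edge at about (662,190), above the marked circle at (612,235). The top view shows its near rim at about (195,268). I'll overlay the predicted outlines to check the alignment.

Run:
```python
from h import *
m=cv2.imread('pics/p1.png');p=get_state()['position']
m=cv2.resize(m,None,fx=1,fy=1)
t=np.linspace(0,2*np.pi,60)
def circ(c,r): return np.array([[c[0]+r*np.cos(a),c[1]+r*np.sin(a),c[2]] for a in t])
def draw(X,col):
    for n,x0,y0,w,o in(("top",225,150,75,0),("side",200,150,90,400)):
        k=400/w;q=(proj(n,X)-[x0,y0]+.5)*k-.5
        for a,b in q:
            if 0<=a<400: cv2.circle(m,(int(a+o),int(b)),1,col,-1)
draw(circ([p[0],p[1],p[2]-.0248],.029),(0,0,255))
draw(circ([p[0],p[1],p[2]-.0108],.029),(0,255,255))
yaw=-.226;R=np.array([[np.cos(yaw),-np.sin(yaw)],[np.sin(yaw),np.cos(yaw)]])
for sx in(-1,1):
    for sy in(-1,1):
        c=np.array([.5705,-.0197])+R@np.array([sx,sy])*.0255
        draw(circ([*c,.030],.004),(0,255,0))
cv2.imwrite('pics/p2.png',m)
```

```text
(no output)
```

View pics/p2.png

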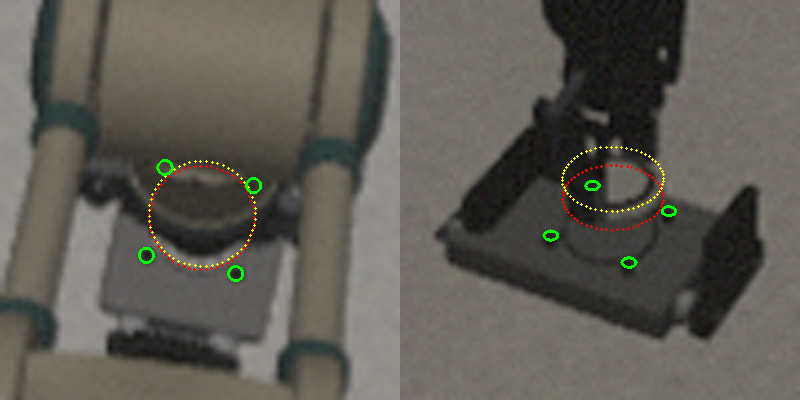

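Run:
```python
from h import *
np.set_printoptions(linewidth=250)
im,_=eyes.get_image('top');g=im.mean(2).astype(int);np.save('pics/t.npy',im)
print('cols 250..276');
for r in range(192,204): print(r,g[r,250:277])
im,_=eyes.get_image('side');g=im.mean(2).astype(int);np.save('pics/s.npy',im)
print('cols 240..263')
for r in range(182,207): print(r,g[r,240:264])
```

```text
cols 250..276
192 [94 83 67 42 34 38 36 39 42 48 55 60 63 71 70 63 58 51 43 47 35 37 36 31 27 31 36]
193 [92 94 88 62 45 33 28 41 40 41 37 46 46 45 44 42 42 41 34 36 32 31 27 35 32 30 33]
194 [93 92 93 84 77 65 37 33 30 29 39 41 46 40 40 43 41 37 29 26 34 36 32 39 31 35 46]
195 [ 93  91  93  90  89 107  95  52  29  25  30  25  31  26  25  31  28  30  40  61  76  65  47  49  65  67  67]
196 [ 92  84  77  78  86 116 125 107  55  31  33  26  29  30  31  27  43  78 101  98 100  88  71  78  87  93  90]
197 [ 90  61  34  53  86  86 110 130 103  99  71  47  47  32  51  67  87 112 130  97  89  94  90  94  91  91  90]
198 [ 89  71  44  60  86  93  87 106 114 126 114  95 101  96 101 105 112 109  94  94  91  91  90  93  92  93  88]
199 [ 90  89  69  76  95  92  90  81  83  88 104 116 121 121 116 107  90  75  67  85  87  92  92  93  93  91  86]
200 [92 96 91 94 94 94 94 91 82 66 78 90 90 92 90 85 77 76 58 54 69 89 92 94 92 90 90]
201 [94 92 92 92 91 90 92 91 92 93 90 85 89 87 85 93 93 87 49 36 59 91 93 95 93 90 91]
202 [93 93 91 93 93 93 92 89 90 93 93 88 94 92 92 89 90 88 69 60 75 92 92 90 91 9
[... 1692 characters left out ...]
98 [24 26 24 33 46 39 61 89 83 81 81 78 79 57 55 50 37 50 54 32 19 34 60 61]
199 [38 34 30 31 49 45 53 63 53 52 55 51 59 53 55 55 50 49 54 27 29 47 61 58]
200 [53 53 44 41 52 49 60 60 56 56 57 61 60 58 55 62 49 42 55 54 52 56 61 61]
201 [63 64 59 60 62 51 61 60 55 55 56 64 62 63 57 62 53 44 58 61 65 63 58 61]
202 [60 61 63 65 60 54 61 61 59 61 60 62 64 67 62 63 60 41 58 62 59 64 60 59]
203 [61 62 61 63 64 63 65 61 61 60 59 63 61 61 63 62 57 45 57 63 63 58 60 62]
204 [61 62 65 62 62 59 61 63 61 62 60 61 64 63 66 60 49 44 64 60 62 62 63 60]
205 [64 63 64 63 57 60 61 61 58 60 64 59 65 62 61 47 37 57 64 66 64 60 61 61]
206 [58 61 62 62 63 61 63 60 63 61 58 59 62 58 51 41 50 64 62 63 60 64 62 64]
```

Run:
```python
from h import *
s=get_state();p=s['position'];print(p,s['qpos'])
im,d=eyes.get_image('side');c=eyes.camera_info('side')
def w(u,v):
    o,r=ray('side',(u,v));return (o+r*d[v,u]).round(4)
for uv in[(248,188),(250,190),(252,192),(247,191),(249,193),(250,188),(248,198),(249,198),(247,202),(250,203),(241,195),(241,197),(245,195),(260,202)]: print(uv,w(*uv))
y=np.array([-.224,-.974,0]);x=np.array([.974,-.224,0])
for r in(.029,.043):
  print(r,[proj('side',[p-y*r-[0,0,h]+x*t for t in(-.011,.011)]).round(1).tolist() for h in(.012,.018,.022)])
d0=np.load('pics/side0.npz')['d']
print('bed before',[(lambda o,r:(o+r*d0[v,u]).round(4))(*ray('side',(u,v))) for u,v in[(247,202),(268,311),(266,309)]])
```

```text
[ 0.56910514 -0.02059208  0.07463776] [-1.58294464e-01  4.21572367e-01  1.77051817e+00 -8.68958164e-05
  9.48578622e-01  1.63919850e+00]
(248, 188) [ 0.5695 -0.0274  0.0637]
(250, 190) [ 0.5628 -0.0221  0.0627]
(252, 192) [ 0.5571 -0.0201  0.0589]
(247, 191) [ 0.5697 -0.018   0.0613]
(249, 193) [ 0.5621 -0.0092  0.0633]
(250, 188) [ 0.5648 -0.0298  0.0628]
(248, 198) [0.5606 0.0066 0.0601]
(249, 198) [0.5591 0.0024 0.0569]
(247, 202) [ 0.5704 -0.0198  0.0225]
(250, 203) [ 0.5618 -0.0177  0.0227]
(241, 195) [0.5752 0.0184 0.0765]
(241, 197) [0.5748 0.0201 0.0715]
(245, 195) [0.5653 0.0174 0.0777]
(260, 202) [ 0.5373 -0.027   0.0235]
0.029 [[[246.0, 197.8], [238.2, 195.2]], [[246.0, 199.7], [238.3, 197.0]], [[246.0, 200.9], [238.3, 198.3]]]
0.043 [[[243.3, 201.1], [235.5, 198.4]], [[243.3, 202.9], [235.6, 200.3]], [[243.4, 204.1], [235.6, 201.5]]]
bed before [array([0.3394, 0.83  , 0.7876]), array([0.4443, 0.2879, 0.0138]), array([0.45  , 0.2812, 0.0096])]
```

Depth puts the puck's top at z ≈ 0.063 and the top view agrees on its position, so it sits as expected. It needs about +2 mm in x, then a gentle descent.

Request:
drive_tool(
  rows=[
    [0.04, -0.01, 0.1, 0],
    [0.07, -0.02, 0.2, 0],
    [0.07, -0.02, 0.3, 0],
    [0.07, -0.02, 0.4, 0],
    [0.07, -0.02, 0.5, 0],
    [0.07, -0.02, 0.6, 0],
    [0.07, -0.02, 0.7, 0],
    [0.07, -0.02, 0.7, 0],
  ],
)

```text
clock: 8.45
position: [0.5701, -0.0204, 0.0561]
ee_rot: [0.0, 0.994, -0.113, -0.001]
contact_force: [0.1, 1.3, -0.6]
width: 0.0562
gripper_force: 32.1
```

Run:
```python
from h import *
np.set_printoptions(linewidth=250)
P=[]
for i in range(6):
    im,d=eyes.get_image('top' if i<3 else 'side');P.append(get_state()['position'])
    if i==0:g=im.mean(2).astype(int)
print(np.mean(P,0),np.std(P,0))
print('cols 250..276');
for r in range(192,206): print(r,g[r,250:277])
```

```text
[ 0.5705591  -0.02044455  0.05675603] [1.47131709e-04 2.33814279e-05 2.00547679e-04]
cols 250..276
192 [85 74 51 34 36 42 41 49 55 63 70 62 63 67 65 57 67 71 53 51 44 40 40 26 36 37 39]
193 [94 88 76 44 38 38 38 37 41 42 41 45 48 52 55 38 43 49 44 39 33 34 31 34 32 32 39]
194 [92 93 87 80 89 44 29 35 42 42 40 39 34 41 41 40 43 40 34 34 36 34 33 32 36 34 47]
195 [ 94  91  92 100 118  81  76  27  27  30  31  27  34  38  36  34  33  33  37  63  50  51  36  43  57  44  67]
196 [ 90  86  76  81  97 101 107  74  36  32  21  32  25  27  21  25  30  35  73  98  87  76  61  69  83  79  84]
197 [ 90  64  35  53  88  87 103 113 102  53  33  29  32  21  31  38  74 103 104 105 100  90  88  89  94  96  91]
198 [ 91  71  38  56  87  88  87 110 131 104  98  83  81  82  92 104 112 130 103  94  90  92  93  93  92  92  89]
199 [ 92  86  71  80  93  90  87  88 103 114 129 116 112 110 123 134 111  95  82  76  90  93  93  96  93  94  89]
200 [ 94  94  92  91  93  91  94  88  78  87  88  96  96  92 101 106  88  76  62  56  72  93  93  93  91  91  91]
201 [92 93 91 93 95 92 92 92 92 87 84 85 82 75 84 85 93 86 46 35 61 93 93 91 94 90 91]
202 [93 95 91 93 90 94 94 95 94 93 95 93 91 90 93 93 93 93 70 60 76 94 92 95 89 92 94]
203 [91 96 94 92 95 91 93 93 91 93 92 92 92 93 92 90 92 93 87 83 92 91 91 93 92 89 99]
204 [ 92  94  96  93  92  93  93  91  90  89  94  92  93  93  97  94  96  92  91  92  95  94  90  93  92  88 106]
205 [ 92  95  93  93  94  92  93  94  94  92  92  94  93  92  92  90  93  94  91  91  92  93  91  91  92  88 114]
```

Run:
```python
from h import *
a=at('top',(262.5,200.2),.032);print('near edge',a,a+[.029,0,0])
# lateral symmetry: edge points at row 197.5
l=at('top',(256.0,197.3),.032);r=at('top',(268.5,197.0),.032)
pts=np.array([at('top',q,.032)[:2] for q in[(253.6,195.3),(255.3,196.9),(257,198.6),(259,199.6),(261,200.2),(264,200.2),(266,199.7),(268,198.3),(269.6,197)]])
from scipy.optimize import least_squares
print(least_squares(lambda c:np.hypot(*(pts-c).T)-.029,[.57,-.02]).x)
s1=at('top',(251.9,197.4),.030);s2=at('top',(268.9,200.9),.030);m=(s1+s2)/2
print('bed from stops',m+.0255*np.array([.9746,-.224,0]),np.linalg.norm(s1-s2))
```

```text
near edge [ 0.54218553 -0.02008868  0.032     ] [ 0.57118553 -0.02008868  0.032     ]
[ 0.57104391 -0.02030616]
bed from stops [ 0.57060528 -0.0196242   0.03      ] 0.05177472102122175
```

The puck is within 1 mm of the bed centre. I'll lower it gently.

Request:
drive_tool(
  rows=[
    [0, -0.02, 0.06, 0],
    [0, -0.02, 0.12, 0],
    [0, -0.02, 0.18, 0],
    [0, -0.02, 0.22, 0],
    [0, -0.02, 0.25, 0],
    [0, -0.02, 0.27, 0],
    [0, -0.02, 0.27, 0],
    [0, -0.02, 0.27, 0],
  ],
)

```text
clock: 9.42
position: [0.5707, -0.02, 0.05]
ee_rot: [0.0, 0.994, -0.113, 0.0]
contact_force: [-0.4, 0.2, -0.6]
width: 0.0561
gripper_force: 32.1
```

Request:
drive_tool(
  rows=[
    [0, 0, 0.02, 0],
    [0, 0, 0.03, 0],
    [0, 0, 0.04, 0],
    [0, 0, 0.05, 0],
    [0, 0, 0.06, 0],
    [0, 0, 0.06, 0],
    [0, 0, 0.06, 0],
    [0, 0, 0.06, 0],
  ],
)

```text
clock: 10.08
position: [0.5707, -0.02, 0.0488]
ee_rot: [0.0, 0.994, -0.113, 0.0]
contact_force: [-0.2, 0.3, 2.9]
width: 0.056
gripper_force: 32.4
```

Request:
drive_tool(
  rows=[
    [0, 0, 0, 0],
    [0, 0, 0, 0],
    [0, 0, 0, 0],
    [0, 0, 0, 0],
    [0, 0, 0, 0],
    [0, 0, 0, 0],
    [0, 0, 0, 0],
    [0, 0, 0, 0],
  ],
  grip=78,
)

```text
clock: 10.75
position: [0.5707, -0.02, 0.0485]
ee_rot: [0.0, 0.994, -0.113, 0.0]
contact_force: [-0.9, -1.6, 0.2]
width: 0.0778
gripper_force: 0.0
```

Request:
drive_tool(
  rows=[
    [0, 0, -0.1, 0],
    [0, 0, -0.4, 0],
    [0, 0, -0.8, 0],
    [0, 0, -1.5, 0],
    [0, 0, -2.3, 0],
    [0, 0, -3, 0],
    [0, 0, -3.3, 0],
    [0, 0, -3.4, 0],
  ],
)

```text
clock: 11.42
position: [0.5719, -0.0201, 0.1361]
ee_rot: [0.0, 0.994, -0.113, 0.002]
contact_force: [0.3, 0.0, 0.0]
width: 0.0778
gripper_force: 0.0
```

Request:
drive_tool(
  rows=[
    [-0.3, 0, 0, -1],
    [-0.7, 0, 0, -2],
    [-1.2, 0, 0, -3],
    [-1.7, 0, 0, -4],
    [-2.2, 0, 0, -5],
    [-2.7, 0, 0, -6],
    [-3, 0, 0, -7],
    [-3.1, 0, 0, -8],
  ],
  grip=45,
)

```text
clock: 12.08
position: [0.4928, -0.002, 0.1328]
ee_rot: [-0.001, 0.953, 0.303, -0.001]
contact_force: [0.2, -1.2, 0.1]
width: 0.0448
gripper_force: 0.0
```

Request:
drive_tool(
  rows=[
    [0, 0, 0, -1],
    [0, 0, 0, -2],
    [0, 0, 0, -3],
    [0, 0, 0, -4],
    [0, 0, 0, -5],
    [0, 0, 0, -6],
    [0, 0, 0, -7],
    [0, 0, 0, -7],
  ],
)

```text
clock: 12.75
position: [0.4945, -0.0025, 0.1329]
ee_rot: [-0.001, 0.782, 0.623, -0.001]
contact_force: [-0.2, 0.5, 0.1]
width: 0.045
gripper_force: 0.0
```

Run:
```python
from h import *
P=[];a=[]
for n,(x,y,w,h) in (("top",(225,150,75,75)),("side",(200,150,90,90))):
    im,d=eyes.get_image(n); P.append(get_state()['position']);a.append(cv2.resize(im[y:y+h,x:x+w,::-1],(400,400),interpolation=cv2.INTER_CUBIC))
cv2.imwrite('pics/q1.png',np.hstack(a))
def w(u,v):
    o,r=ray('side',(u,v));return (o+r*d[v,u]).round(4)
print(P,get_state()['ee_rot'])
print([w(*q) for q in[(244,196),(246,197),(249,197),(246,199)]])
```

```text
[array([ 0.49462039, -0.00243762,  0.13300264]), array([ 0.49469454, -0.0024762 ,  0.1330959 ])] [-3.63441893e-04  7.83356753e-01  6.21572119e-01 -4.07385087e-04]
[array([ 0.5792, -0.0229,  0.0386]), array([ 0.5734, -0.0213,  0.0377]), array([ 0.5669, -0.027 ,  0.0344]), array([ 0.5714, -0.0137,  0.0376])]
```

View pics/q1.png

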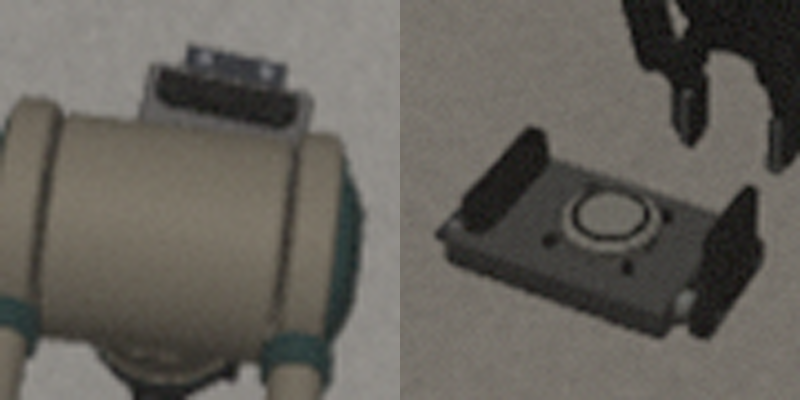

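The side view shows the puck seated flat at (612,215), centred between the stops, with its top at z ≈ 0.038. The fingers, tips at (690,140) and (780,165), straddle the jaw lip at (745,190). Descending onto the lip now.

Request:
drive_tool(
  rows=[
    [0, 0, 0.3, 0],
    [0, 0, 0.7, 0],
    [0, 0, 1.2, 0],
    [0, 0, 1.7, 0],
    [0, 0, 2.2, 0],
    [0, 0, 2.7, 0],
    [0, 0, 3, 0],
    [0, 0, 3.05, 0],
  ],
)

```text
clock: 13.52
position: [0.4938, -0.0024, 0.0556]
ee_rot: [-0.001, 0.783, 0.622, -0.001]
contact_force: [-0.4, -0.4, 0.4]
width: 0.0454
gripper_force: 0.0
```

Request:
drive_tool(
  rows=[
    [0, 0, 0, 0],
    [0, 0, 0, 0],
    [0, 0, 0, 0],
    [0, 0, 0, 0],
    [0, 0, 0, 0],
    [0, 0, 0, 0],
    [0, 0, 0, 0],
    [0, 0, 0, 0],
  ],
  grip=4,
  newtons=50,
)

```text
clock: 14.18
position: [0.496, -0.0027, 0.0579]
ee_rot: [0.001, 0.783, 0.623, 0.001]
contact_force: [0.6, -0.5, 3.1]
width: 0.0126
gripper_force: 50.8
```

Run:
```python
from h import *
P=[]
for i in range(5): eyes.get_image('side');P.append(get_state()['position'])
print(np.mean(P,0),np.std(P,0),get_state()['contact_force'])
```

```text
[ 0.49599352 -0.00269149  0.05787561] [1.26423922e-05 8.60924846e-06 1.28352963e-05] [ 1.28327084 -0.797695    5.48844687]
```

Request:
drive_tool(
  rows=[
    [0, -0.1, 0, 0],
    [0, -0.25, 0, 0],
    [0, -0.45, 0, 0],
    [0, -0.65, 0, 0],
    [0, -0.85, 0, 0],
    [0, -1, 0, 0],
    [0, -1.1, 0, 0],
    [0, -1.1, 0, 0],
  ],
)

```text
clock: 15.1
position: [0.4716, 0.003, 0.0579]
ee_rot: [0.003, 0.783, 0.623, 0.002]
contact_force: [8.1, -2.2, -1.2]
width: 0.0122
gripper_force: 49.3
```

Request:
drive_tool(
  rows=[
    [0, -0.15, 0, 0],
    [0, -0.3, 0, 0],
    [0, -0.45, 0, 0],
    [0, -0.6, 0, 0],
    [0, -0.68, 0, 0],
    [0, -0.72, 0, 0],
    [0, -0.72, 0, 0],
    [0, -0.72, 0, 0],
  ],
)

```text
clock: 15.77
position: [0.4556, 0.0068, 0.0579]
ee_rot: [0.004, 0.783, 0.623, 0.003]
contact_force: [10.5, -2.2, -2.4]
width: 0.0125
gripper_force: 49.1
```

Run:
```python
from h import *
P=[]
for i in range(5): im,d=eyes.get_image('side');P.append(get_state()['position'])
s=get_state();print(np.mean(P,0),np.std(P,0),s['contact_force'],s['width'],s['gripper_force'])
im,_=eyes.get_image('side');a=cv2.resize(im[170:240,220:310,::-1],(720,560),interpolation=cv2.INTER_CUBIC)
a=cv2.convertScaleAbs(a,alpha=1.6)
cv2.imwrite('pics/r1.png',a)
b=np.array([.5706,-.0197,.0135]);cx=np.array([.9746,-.224,0]);cy=np.array([.224,.9746,0])
m=b-.068*cx
print('mouths',[((q-[220,170]+.5)*8-.5).round() for q in proj('side',[m+cy*.026,m-cy*.026])])
```

```text
[0.45557474 0.00680575 0.05790804] [2.22471255e-05 9.38693043e-06 9.01925851e-06] [10.29911947 -3.45947168 -2.77841094] 0.0128050320901648 49.15480613708496
mouths [array([371., 394.]), array([441., 297.])]
```

View pics/r1.png

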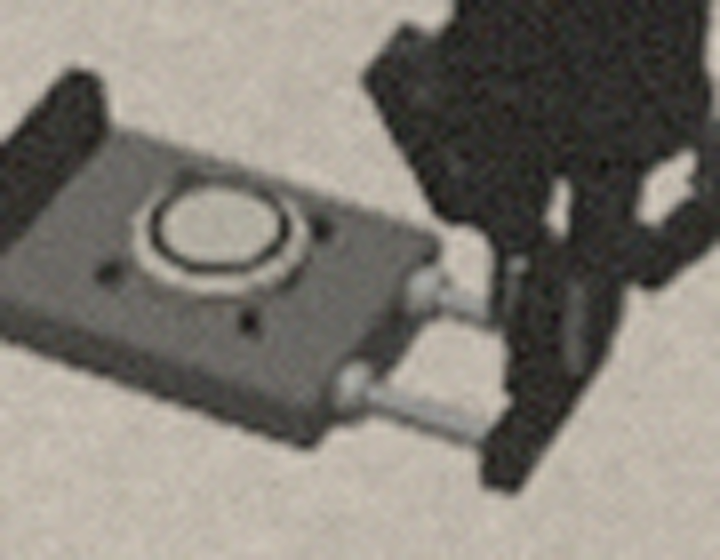

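The puck is still seated at (220,230), and the jaw is out about 41.5 mm. No ring shows yet at the sleeve mouths, near (370,394) and (437,295). I'll pull a little more.

Request:
drive_tool(
  rows=[
    [0, -0.04, 0, 0],
    [0, -0.08, 0, 0],
    [0, -0.12, 0, 0],
    [0, -0.16, 0, 0],
    [0, -0.16, 0, 0],
    [0, -0.16, 0, 0],
    [0, -0.16, 0, 0],
    [0, -0.16, 0, 0],
  ],
)

```text
clock: 16.73
position: [0.4521, 0.0076, 0.0579]
ee_rot: [0.004, 0.783, 0.623, 0.003]
contact_force: [10.9, -3.0, -2.8]
width: 0.0126
gripper_force: 49.0
```

Run:
```python
from h import *
P=[];I=[]
for i in range(6): im,d=eyes.get_image('side');P.append(get_state()['position']);I.append(im.astype(float))
s=get_state();p=np.mean(P,0);print(p,np.linalg.norm((p-[.49599,-.00269,.05788])[:2]),s['contact_force'],s['width'],s['gripper_force'])
im=np.mean(I,0).astype(np.uint8);a=cv2.resize(im[195:235,250:295,::-1],(720,592)[:2],interpolation=cv2.INTER_CUBIC)
cv2.imwrite('pics/r2.png',cv2.convertScaleAbs(a,alpha=1.6))
```

```text
[0.45205737 0.00763915 0.05791045] 0.04513055405985333 [11.16223017 -2.9521654  -3.05479651] 0.012172954226466267 49.00171995162964
```

View pics/r2.png

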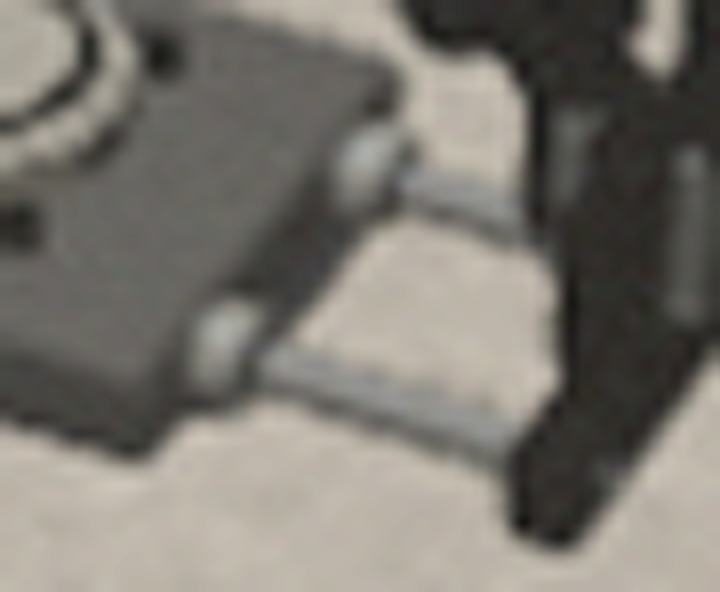

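Dark bands are just emerging at both sleeve mouths, near (258,360) and (400,170). The TCP has travelled 45.1 mm from the closed position and the pull is about 11.5 N, all consistent with the mark. The puck hasn't moved, so I'm handing in.

```bash
python3 -c "
from rig import order;print(order.sign_off())"
```

```text
the job is handed in; nothing more can be done
None
```

I set the puck flat on the bed between its four stops and let go of it, and the gripper is holding the jaw about 45 mm out, at its length mark. The job is handed in, but sign-off gave no verdict.

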